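# Turn the blue pot to the front of the turntable and hold the wheel

## Task

Turn the wheel of the decorating turntable gently (its upright pegs are there to be gripped) until the blue pot stands at the front, in line with the red pointer on the foot, and finish while still firmly holding the wheel so that it keeps still: do not let go at the end. The pots are fresh, so do not touch any of them and keep them all standing on the wheel, and leave everything else on the bench where it is.

Things in the scene. Friction and masses are not known exactly. Their poses are not given: they have to be found in the camera images.
- turntable: Grey cast foot of the decorating turntable, fixed to the bench. Origin: on the wheel's vertical axis at bench height. Its own -x axis is the front: there the foot carries a red upright pointer (24 x 30 mm, 62 mm high) centred 165 mm from the axis, just outside the wheel. z is up. The foot may be turned up to half a radian either way.
- wheel: Pale wooden wheel of the turntable, 270 mm across, its flat top 70 mm above the bench. Origin: on its axis at bench height (the foot's origin too), z up. It turns both ways about the vertical, at least a full turn each way, against light friction (0.06 N m), and stays where it is left; 0.8 to 1.7 kg. It carries six grip pegs; the pots stand within 87 mm of its axis.
- peg0 (a point): Middle of the upper half of one of the six alike round dark wooden grip pegs, 118 mm above the bench, on the wheel's own x axis. Pegs: 14 mm thick, fixed to the wheel upright, from 70 to 136 mm above the bench, every 60 degrees on a circle of 118 mm radius about the wheel's axis. Pinch a peg from above with a finger on either side of it along the rim.
- pot_blue: The marked pot: small round bright blue pot standing loose on the wheel, about 54 mm (48 to 62 mm) from the wheel's axis to its centre, 48 mm across and 58 mm high (its top 128 mm above the bench), under 130 g; must not be touched. Origin: centre of its underside.
- pot_a: A small unfired brown clay pot standing loose on the wheel, same shape and size as the blue one (48 mm across, 58 mm high, under 130 g); must not be touched. Origin: centre of its underside.
- pot_b: A small unfired brown clay pot standing loose on the wheel, same shape and size as the blue one (48 mm across, 58 mm high, under 130 g); must not be touched. Origin: centre of its underside.
- pot_c: A small unfired brown clay pot standing loose on the wheel, same shape and size as the blue one (48 mm across, 58 mm high, under 130 g); must not be touched. Origin: centre of its underside.
- basin: Pink round plastic basin, 190 mm across, 75 mm high, on the left of the bench; leave alone. Origin: centre of its underside.
- glaze_jar: Green glaze jar with yellow cap, 70 mm across, 100 mm high, on the right; leave alone. Origin: centre of its underside.
- carved_tile: Square carved clay tile, 150 x 150 x 20 mm, lying flat on the right; leave alone. Origin: centre of its underside.
- spatula: Spatula lying flat on the left beyond the basin, handle along its own -x axis; leave alone. Origin: on its underside.
- wood_block: Wooden block 90 x 50 x 40 mm on the near right; leave alone. Origin: centre of its underside.
Things that resemble listed ones, but are neither listed nor needed, are in the scene too. What is shaped like the pot_b but pink or yellow is not meant. Leave any pink look-alike of the pot_c alone.

How it is judged:
On the way:
1. the blue pot has been turned to the front, in line with the red pointer (y of pot_blue in the frame of turntable between -0.012 and 0.012 m and x of pot_blue in the frame of turntable below -0.03 m), for 0.2 s.
At the end, for the whole second after the job is handed in: The blue pot is on the pointer side, its centre within 12 mm of the line from the wheel's axis to the pointer; the fingers press the wheel with over 3 N and it turns slower than 0.1 rad/s; all four pots stand upright on the wheel, centres within 80 mm of its axis (all of step 1 and contact force between the fingers and wheel above 3 N and angular speed of wheel below 0.1 rad/s and horizontal distance between each of pot_blue, pot_a, pot_b, pot_c and wheel below 0.08 m and angle between each of pot_blue, pot_a, pot_b, pot_c's own z axis and vertical below 0.2 rad and height (world z) of each of pot_blue, pot_a, pot_b, pot_c above 0.065 m); the arm keeps its last pose, push and grip.
It fails at once if a pot is touched by the robot (contact force between any of the fingers, the arm and pot_blue above 0.5 N or contact force between any of the fingers, the arm and pot_a above 0.5 N or contact force between any of the fingers, the arm and pot_b above 0.5 N or contact force between any of the fingers, the arm and pot_c above 0.5 N).
It fails at once if a pot topples or leaves the wheel (angle between any of pot_blue, pot_a, pot_b, pot_c's own z axis and vertical above 0.5 rad or height (world z) of any of pot_blue, pot_a, pot_b, pot_c below 0.06 m).
It fails at once if the wheel is spun faster than 2.5 rad/s (angular speed of wheel above 2.5 rad/s).
It fails at once if something else on the table is shifted more than 30 mm (distance of any of basin, glaze_jar, carved_tile, spatula, wood_block from where it was at the start of the episode above 0.03 m).
It also fails if it takes over 69 s, if anything falls off the work surface, if the arm or the gripper's body presses on something with over 40 N, if the wrist force passes 120 N, or if a joint passes its speed limit or range.

## Robot

A 6-joint arm with a two-finger parallel gripper is mounted at the origin on the work surface. World frame = base frame: x ahead of the robot, y to its left, z up, the work surface at z = 0. Lengths are in m, angles in rad, forces in N, time in s.
With the tool pointing down it reaches from about 0.425 to 0.925 m from the base axis. Payload 12.5 kg.
Tool frame: the origin (TCP) lies midway between the tips of the shut fingers; the grasp point (between the pads) lies 19 mm behind it; z points along the fingers, y is the line along which they close (so a half turn about z gives the same grasp; the last joint's range is limited). The gripper opens to 85 mm and grips with 20 to 120 N. Pads are 22 mm wide; open, the fingers measure 114 mm over their backs; the gripper's body (76 mm by 85 mm) begins 54 mm behind the grasp point. The pads swing forward as they close: fully open they stand 13 mm farther back than shut.
Start: joints at [-1.364, 0.491, 1.559, -0, 1.092, -0.106], TCP at [0.192, -0.595, 0.231] pointing down, gripper open.
Joint ranges: [-3.1, 3.1], [-0.84, 2.19], [0.05, 2.79], [-1.13, 4.28], [0.06, 2.93], [-2.69, 2.69]. Speed limits (rad/s): [2.22, 2.22, 2.79, 3.14, 3.14, 3.14].

## Interface

Orientations are given as [roll, pitch, yaw] about the fixed x, y, z axes, in that order (R = Rz(yaw) Ry(pitch) Rx(roll)).
In Python, from cell import ctrl, eyes, spotter gives the robot as it stands.
- The arm moves only by the shell command python3 -m jog 'ROWS'. ROWS is JSON, a list of rows, each a list of 3 entries, a list of its own where there are three numbers: the finger opening in cm, from 0 to 8.54, then the shift along the tool's x, y, z in cm, then the turn about the tool's z in rad. In form: [[fingers, [x, y, z], spin], ...]. A call has 1 to 10 rows; each row shifts and turns the commanded pose from where the row before left it, along the tool's axes as they then stand; what a row does not reach is not made up. A row lasts 1/8 s, in which the tool goes at most 62.5 mm and 10.7 degrees, less where a joint would pass 70% of its speed; a pose out of reach is approached as far as the arm can. A call with a gripper value outside its range is refused whole. The fingers move at their own pace and stop on an object; the grip force is fixed at half the most. Time passes only in rows, so rows that do not move let the fingers close. It gives the time, the measured TCP pose, the force, the opening and the grip force at its end, in the units of the state.
- ctrl.read_state(): the state, without advancing time (a new reading comes with each control period).
- eyes.grab_frame(name): name is "side" or "top"; returns a dict with "frame" (384x512x3 uint8, red, green, blue), "z_map" (384x512 float32, m along the optical axis (not along the pixel's ray), 0 where there is no reading), "vertical_fov" (degrees; the focal length in pixels is half the picture's height over the tangent of half this angle, whatever the lens; pixels are square), "cx", "cy" (the principal point, pixels), "distortion" ([k1, k2, p1, p2, k3] as OpenCV has them; the pictures are not rectified), "R" (3x3) and "t" (3): a world point X has camera coordinates R X + t. Camera axes: x right, y down, z forward; pixel columns grow to the right and rows downward; lengths in m; the calibration is good to about 2 mm. A picture is of the moment at which its call begins.
- ctrl.close_job(): hands the job in; it is judged then, once.
Trained networks look in a picture, given as the dict that the camera call returned (one of the last four; its "shot" number tells which), for a name from the list of things; names that differ only in an ending like _2 or _b are one class to them, and where a whole thing is asked for, a point or a joint stands for the part that bears it (a point fixed in the world has none). Each returns a list of dicts, best first, with "score" (0 to 1); they miss things now and then, are a little off and sometimes report something else, mostly with a low value. They report only what shows in the picture. A call takes as long as a camera call. They do not tell look-alikes from the thing itself.
- spotter.find_in(thing, picture): "rect" ([left, top, width, height] in pixels, round what is visible of it).
The state is a dict: "t": time; "joint_positions": joint angles; "joint_velocities": joint speeds; "effort": joint torques, N m; "eef_pos": TCP position; "tool_rot": TCP orientation; "contact_force": force on the tool from outside, world axes, zero at the start; "torque": the same for the moment, N m; "opening": finger opening in m; "grip_force": force on a finger pad.
Only numpy, scipy, OpenCV 4.12 (cv2) and the standard library are available. Lean on these libraries where they do the work, as an engineer would, in place of code of your own. Each camera call takes 0.05 s, during which the arm holds its last target. There are 200 camera calls.

## Working session

There is one attempt and no reset: what is moved stays moved. The work goes in short steps, Python scripts to look and compute and a shell command to move; the robot and the scene stay as the last step left them, time stands still between calls to the robot, and variables do not carry over. Pictures are saved under pics/ and viewed, at most 10 in all, crops included, and the job is handed in when it is done.

```bash
ls; mkdir -p pics; python3 - <<'E'
from cell import ctrl,eyes
import cv2,pickle
for n in("top","side"):
    f=eyes.grab_frame(n); pickle.dump(f,open(f"{n}.pkl","wb")); cv2.imwrite(f"pics/{n}0.png",f["frame"][:,:,::-1])
    print(n,f["vertical_fov"],f["cx"],f["cy"],f["distortion"],f["R"],f["t"])
print(ctrl.read_state())
E
```

```text
pics
top 53.043297333509834 254.1508208798045 187.19178631338553 [-0.01090713  0.          0.          0.          0.        ] [[ 0.0050109  -0.99963592  0.02651253]
 [-0.99452438 -0.00774934 -0.10421706]
 [ 0.10438458 -0.02584513 -0.99420113]] [-0.03194905  0.50564971  1.19881028]
side 55.33553468073499 251.36226066254517 194.01829814174815 [-0.07943159  0.          0.          0.          0.        ] [[-0.99529012 -0.09632949 -0.0108719 ]
 [-0.03713298  0.48243356 -0.87514513]
 [ 0.08954725 -0.8706196  -0.48373836]] [0.47826833 0.10729149 1.34210326]
{'t': 0.1, 'joint_positions': array([-1.36359998e+00,  4.91521549e-01,  1.55936825e+00,  2.24429785e-06,
        1.09173893e+00, -1.05619335e-01]), 'joint_velocities': array([-7.50933439e-05, -3.01167752e-03, -1.42978776e-03, -8.79323797e-04,
       -6.16587805e-04, -1.55787136e-04]), 'effort': array([ 3.51923940e-03, -6.19448304e+01, -2.62024498e+01, -7.76495881e-05,
        2.89439755e-03, -5.51474727e-06]), 'eef_pos': array([ 0.19230653, -0.59447136,  0.23077933]), 'tool_rot': array([-3.14056256e+00, -1.11205726e-04,  3.12814592e-01]), 'contact_force': array([-0.04691922,  0.48034666, -0.34450086]), 'torque': array([ 0.05105359, -0.01939369,  0.00447601]), 'grip_force': 0.0, 'opening': 0.08579251142089357}
```

View pics/top0.png

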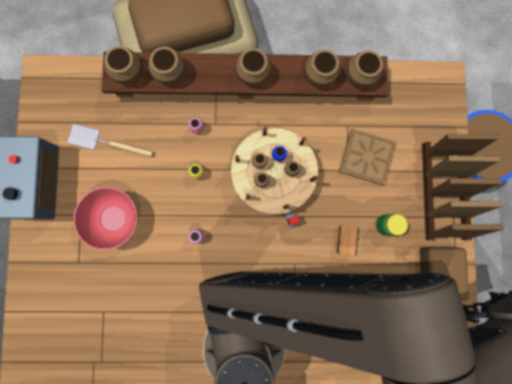

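View pics/side0.png

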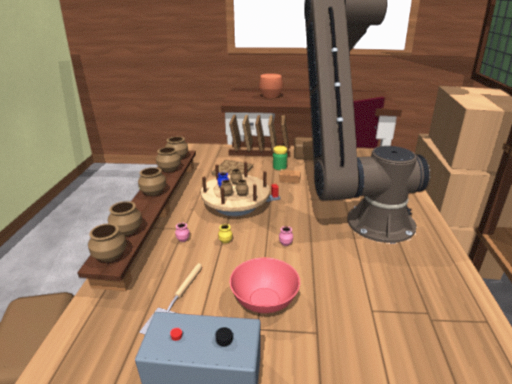

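The top view shows the wheel centred near (275,170), the blue pot at (280,154) on the far side, and the red pointer at (293,220). Brown pots are at (260,160), (293,169) and (262,180). The look-alikes are pink and yellow pots on the bench at (196,125), (196,171) and (196,236), and the large shelf pots along the top.

```bash
cat > h.py <<'E'
import numpy as np,cv2
def K(f):
    fl=f["frame"].shape[0]/2/np.tan(np.radians(f["vertical_fov"])/2)
    return np.array([[fl,0,f["cx"]],[0,fl,f["cy"]],[0,0,1]])
def at_z(f,uv,z):
    p=cv2.undistortPoints(np.array(uv,float).reshape(-1,1,2),K(f),np.array(f["distortion"]))[:,0]
    d=np.c_[p,np.ones(len(p))]@f["R"]; c=-f["R"].T@f["t"]
    return c+d*((z-c[2])/d[:,2])[:,None]
def proj(f,X):
    return cv2.projectPoints(np.array(X,float),cv2.Rodrigues(np.array(f["R"]))[0],np.array(f["t"]),K(f),np.array(f["distortion"]))[0][:,0]
def cloud(f):
    h,w=f["z_map"].shape; v,u=np.mgrid[:h,:w]
    p=cv2.undistortPoints(np.stack([u,v],-1).reshape(-1,1,2).astype(float),K(f),np.array(f["distortion"]))[:,0]
    z=f["z_map"].ravel()[:,None]
    X=(np.c_[p,np.ones(len(p))]*z-f["t"])@f["R"]; X[z[:,0]==0]=np.nan
    return X.reshape(h,w,3)
E
python3 - <<'E'
from cell import eyes,spotter
from h import *
f=eyes.grab_frame("top")
im=f["frame"]; c=im[105:235,215:335]
cv2.imwrite("pics/crop.png",cv2.resize(c,None,fx=4.6,fy=4.6,interpolation=cv2.INTER_CUBIC)[:,:,::-1])
for n in("wheel","peg0","pot_blue","pot_a","turntable"):
    for d in spotter.find_in(n,f)[:9]:
        r=d["rect"];print(n,np.round(r,1),round(d["score"],2))
P=cloud(f); hsv=cv2.cvtColor(im,cv2.COLOR_RGB2HSV); H,S,V=cv2.split(hsv)
sub=np.zeros(H.shape,bool); sub[105:240,215:335]=1
print("heights",[np.round(P[y,x],3) for x,y in((245,180),(280,154),(293,219),(265,132),(260,159))])
b=sub&(H>105)&(H<130)&(S>150); y,x=np.nonzero(b); print("blue",x.mean(),y.mean(),len(x),np.nanmedian(P[b],0))
r=sub&((H<6)|(H>174))&(S>150)&(V>90); y,x=np.nonzero(r); print("red",x.mean(),y.mean(),len(x),np.round(at_z(f,[[x.mean(),y.mean()]],.05),3),np.round(np.nanmedian(P[r],0),3))
# wheel: points at 60..78 mm
w=sub&(P[...,2]>.06)&(P[...,2]<.078); w=cv2.morphologyEx(w.astype(np.uint8),cv2.MORPH_OPEN,np.ones((3,3)))
cn=max(cv2.findContours(w,cv2.RETR_EXTERNAL,cv2.CHAIN_APPROX_NONE)[0],key=cv2.contourArea)
hull=cv2.convexHull(cn)[:,0]; Q=at_z(f,hull,.07); print("circ",cv2.minEnclosingCircle(Q[:,:2].astype(np.float32)))
A=np.c_[2*Q[:,:2],np.ones(len(Q))]; s=np.linalg.lstsq(A,(Q[:,:2]**2).sum(1),rcond=None)[0]; print("fit",s[:2],np.sqrt(s[2]+s[0]**2+s[1]**2))
E
```

```text
wheel [231.  126.8  88.3  89.3] 0.98
peg0 [229.6 129.   90.3  87.6] 0.57
pot_blue [274.6 144.1  11.7  17.6] 0.73
pot_a [190.9 227.9  15.1  17.2] 0.71
pot_a [255.4 174.1  14.9  14.3] 0.7
pot_a [187.3 164.1  14.4  15.2] 0.65
pot_a [286.6 161.2  16.   12.1] 0.63
pot_a [254.6 153.4  14.7  15.5] 0.52
pot_a [189.8 121.3  13.3  13.6] 0.52
turntable [231.8 123.8  86.7 108. ] 0.67
turntable [339.6 129.8  54.2  54.5] 0.52
heights [array([0.523, 0.001, 0.07 ]), array([ 0.594, -0.102,  0.128]), array([ 0.405, -0.148,  0.062]), array([ 0.661, -0.058,  0.123]), array([ 0.578, -0.043,  0.132])]
blue 278.43023255813955 155.08139534883722 86 [ 0.59100033 -0.09592362  0.12673496]
red 293.77464788732397 220.1267605633803 71 [[ 0.402 -0.152  0.05 ]] [ 0.402 -0.151  0.062]
circ ((0.5535233020782471, -0.08980466425418854), 0.13486483693122864)
fit [ 0.55365387 -0.08990408] 0.13409767650744764
```

View pics/crop.png

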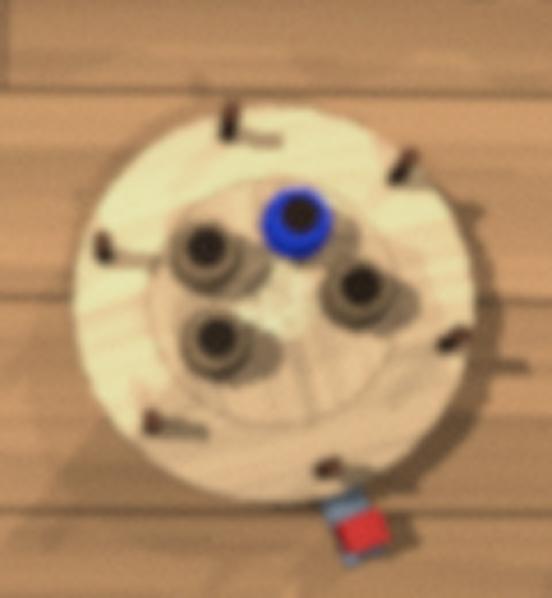

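The crop confirms the blue pot at crop (297,220), with six pegs round the rim and the red pointer at (362,530). Next I'll fit the peg phase.

```bash
cat > m.py <<'E'
from cell import eyes
from h import *
C=np.array([.5536,-.0898]); 
def meas(f,verbose=1):
    im=f["frame"]; P=cloud(f); H,S,V=cv2.split(cv2.cvtColor(im,cv2.COLOR_RGB2HSV))
    d=P[...,:2]-C; r=np.hypot(d[...,0],d[...,1]); ang=np.arctan2(d[...,1],d[...,0])
    m=(P[...,2]>.085)&(P[...,2]<.145)&(r>.1)&(r<.136)
    ph=np.angle(np.exp(6j*ang[m]).mean())/6
    b=(r<.1)&(P[...,2]>.08)&(H>105)&(H<130)&(S>120)
    # pot circle: top ring points (blue & enclosed dark mouth)
    res={"phase":np.degrees(ph),"npeg":int(m.sum()),"r":np.median(r[m])}
    if b.sum()>20:
        hull=np.nonzero(b); (u,v),rad=cv2.minEnclosingCircle(np.c_[hull[1],hull[0]].astype(np.float32))
        p=np.nanmean(P[b],0); q=at_z(f,[[u,v]],.105)[0]
        res.update(meanblue=p,circ=q,px=(u,v))
        for k in("meanblue","circ"):
            e=res[k][:2]-C; res[k+"_pol"]=(np.hypot(*e),np.degrees(np.arctan2(e[1],e[0])))
    return res
E
python3 - <<'E'
from m import *
import pickle
f=pickle.load(open("top.pkl","rb")); R=meas(f); print(R)
print("mouth",at_z(f,[[215+300/4.6,105+213/4.6]],.128)-np.r_[C,0])
g=pickle.load(open("side.pkl","rb")); Rs=meas(g); print(Rs)
for a in range(6):
    t=np.radians(R["phase"]+60*a); X=np.r_[C+.118*np.array([np.cos(t),np.sin(t)]),.136]
    print(np.round(np.degrees(t)),np.round(X,3),((proj(f,[X])[0]-[215,105])*4.6).round(), "range",np.hypot(*X[:2]).round(3))
# other pots
for u,v in((206,245),(362,285),(218,337)):
    e=(at_z(f,[[215+u/4.6,105+v/4.6]],.128)-np.r_[C,0])[0]; print(np.hypot(*e[:2]),np.degrees(np.arctan2(e[1],e[0])))
pt=np.array([.402,-.151])-C; print("front",np.hypot(*pt),np.degrees(np.arctan2(pt[1],pt[0])))
E
```

```text
{'phase': np.float64(15.791481010506082), 'npeg': 191, 'r': np.float64(0.11632640589923647), 'meanblue': array([ 0.59527417, -0.09833402,  0.12279692]), 'circ': array([ 0.60090695, -0.10124547,  0.105     ]), 'px': (279.0454406738281, 153.31817626953125), 'meanblue_pol': (np.float64(0.04253899756679616), np.float64(-11.573010693178286)), 'circ_pol': (np.float64(0.048671818820041124), np.float64(-13.600824342281285))}
mouth [[ 0.04888779 -0.01282682  0.128     ]]
{'phase': np.float64(15.838103579903214), 'npeg': 286, 'r': np.float64(0.11880970524057362), 'meanblue': array([ 0.60276303, -0.08785654,  0.11929198]), 'circ': array([ 0.60387082, -0.10787232,  0.105     ]), 'px': (222.5, 179.0), 'meanblue_pol': (np.float64(0.04920142912659385), np.float64(2.2637802983858095)), 'circ_pol': (np.float64(0.05342063236444482), np.float64(-19.773473688327577))}
16.0 [ 0.667 -0.058  0.136] [231. 111.] range 0.67
76.0 [0.583 0.025 0.136] [101. 239.] range 0.583
136.0 [ 0.469 -0.008  0.136] [151. 418.] range 0.469
196.0 [ 0.44  -0.122  0.136] [332. 465.] range 0.457
256.0 [ 0.525 -0.204  0.136] [461. 333.] range 0.563
316.0 [ 0.638 -0.172  0.136] [409. 157.] range 0.661
0.05490276394806987 60.0060333894973
0.052581312709083984 -87.30490269563543
0.05090908196438591 128.76547897021953
front 0.1634870025414864 -158.01636920317353
```

Measurements so far:
- **Axis:** at (0.5536,-0.090).
- **Front direction:** -158°.
- **Blue pot:** at about -14.5°, radius 50 mm.

The wheel therefore has to turn -143.5°. I'll grip the peg at 76°, at (0.583,0.025), with tool yaw 1.32. J6 then runs from about 0.3 to 2.4, which is inside its range. Things that could be mistaken for the blue pot in the top view are the brown pots (260,160), (293,169) and (262,180), the pink ones (196,125) and (196,236), and the yellow one (196,171). None of these is blue, and the crop confirmed the choice at (280,154).

```bash
python3 -m jog '[[8.5,[4.2,-3.5,0],0],[8.5,[4.2,-3.5,0],0],[8.5,[4.2,-3.5,0],0],[8.5,[4.2,-3.5,0],0],[8.5,[4.2,-3.5,0],0],[8.5,[4.2,-3.5,0],0],[8.5,[4.2,-3.5,0],0],[8.5,[4.2,-3.5,0],0],[8.5,[4.2,-3.5,0],0],[8.5,[4.2,-3.5,0],0]]'
python3 -m jog '[[8.5,[4.7,-4,0],0],[8.5,[4.7,-4,0],0],[8.5,[4.7,-4,0],0],[8.5,[0,0,0],0.168],[8.5,[0,0,0],0.168],[8.5,[0,0,0],0.168],[8.5,[0,0,0],0.168],[8.5,[0,0,0],0.168],[8.5,[0,0,0],0.168],[8.5,[0,0,0],0]]'
```

```text
t: 1.65
eef_pos: [0.4851, -0.1308, 0.2315]
tool_rot: [3.141, -0.0, 0.313]
contact_force: [0.2, -1.0, 0.1]
opening: 0.0849
grip_force: 0.0
t: 2.9
eef_pos: [0.5815, 0.0252, 0.2313]
tool_rot: [3.142, -0.0, -0.694]
contact_force: [0.2, -0.1, -0.1]
opening: 0.085
grip_force: 0.0
```

Positive spin lowers the yaw, so I need 12 rows of -0.168.

```bash
python3 -m jog '[[8.5,[0,0,0],-0.168],[8.5,[0,0,0],-0.168],[8.5,[0,0,0],-0.168],[8.5,[0,0,0],-0.168],[8.5,[0,0,0],-0.168],[8.5,[0,0,0],-0.168],[8.5,[0,0,0],-0.168],[8.5,[0,0,0],-0.168],[8.5,[0,0,0],-0.168],[8.5,[0,0,0],-0.168]]'
python3 -m jog '[[8.5,[0,0,1.5],-0.168],[8.5,[0,0,1.5],-0.167],[8.5,[0,0,1.5],0],[8.5,[0,0,1.5],0],[8.5,[0,0,0],0]]'
python3 - <<'E'
from m import *
for n in("side","top"):
    f=eyes.grab_frame(n);cv2.imwrite(f"pics/{n}1.png",cv2.resize(f["frame"][120:240,190:310] if n=="side" else f["frame"][105:235,215:335],None,fx=4.5,fy=4.5,interpolation=cv2.INTER_CUBIC)[:,:,::-1]); print(meas(f)["phase"])
a=cv2.imread("pics/side1.png");b=cv2.imread("pics/top1.png");h=min(len(a),len(b));cv2.imwrite("pics/both1.png",cv2.resize(np.hstack([a[:h],b[:h]]),(800,396)))
E
```

```text
t: 4.15
eef_pos: [0.5815, 0.0251, 0.2313]
tool_rot: [3.142, 0.0, 0.995]
contact_force: [-0.0, 0.8, -0.9]
opening: 0.085
grip_force: 0.0
t: 4.78
eef_pos: [0.5811, 0.0252, 0.1701]
tool_rot: [-3.14, 0.0, 1.319]
contact_force: [-1.0, 0.5, 0.6]
opening: 0.0848
grip_force: 0.0
15.781194639805992
15.110455835744565
```

View pics/both1.png

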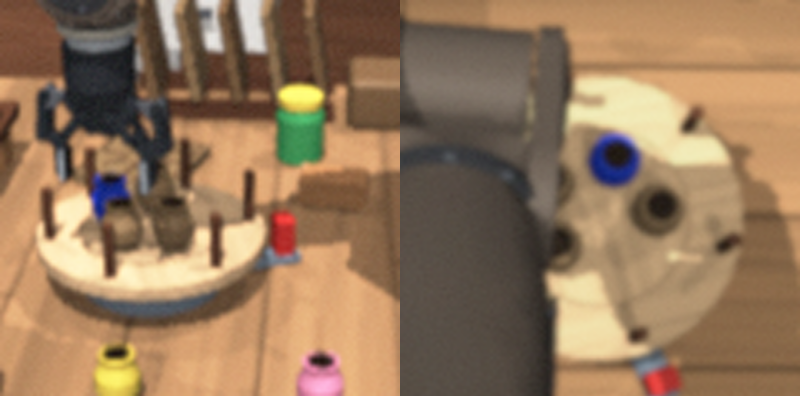

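In the left (side) view the open fingers at (62,165) and (148,180) straddle the peg at (110,230). The right (top) view shows the blue pot unmoved at (615,160). I'll descend and close.

```bash
python3 -m jog '[[8.5,[0.1,0,1],0],[8.5,[0,0,1],0],[8.5,[0,0,1],0],[8.5,[0,0,1],0],[8.5,[0,0,1],0],[8.5,[0,0,1],0],[8.5,[0,0,1],0],[8.5,[0,0,0],0]]'
python3 -m jog '[[5,[0,0,0],0],[3.5,[0,0,0],0],[2.5,[0,0,0],0],[1.5,[0,0,0],0],[0.5,[0,0,0],0],[0.5,[0,0,0],0],[0.5,[0,0,0],0],[0.5,[0,0,0],0]]'
python3 - <<'E'
from m import *
for n in("side","top"):
    print(meas(eyes.grab_frame(n))["phase"])
E
```

```text
t: 5.88
eef_pos: [0.5814, 0.0261, 0.1004]
tool_rot: [-3.14, 0.0, 1.32]
contact_force: [0.8, -0.5, 0.6]
opening: 0.085
grip_force: 0.0
t: 6.88
eef_pos: [0.5819, 0.0261, 0.1016]
tool_rot: [3.141, -0.0, 1.32]
contact_force: [-0.2, -0.3, 5.0]
opening: 0.0124
grip_force: 58.4
16.094906487349025
15.747567726553937
```

The peg is gripped. Now I'll turn along the arc clockwise: tool +y, a slight -x, and positive spin.

```bash
python3 -m jog '[[0.5,[0,0.24,0],0.02],[0.5,[-0.01,0.47,0],0.04],[0.5,[-0.02,0.71,0],0.06],[0.5,[-0.04,0.94,0],0.08],[0.5,[-0.04,0.94,0],0.08],[0.5,[-0.04,0.94,0],0.08],[0.5,[-0.02,0.71,0],0.06],[0.5,[-0.01,0.47,0],0.04],[0.5,[0,0.24,0],0.02],[0.5,[0,0,0],0]]'
python3 - <<'E'
from m import *
from cell import ctrl
s=ctrl.read_state();e=s["eef_pos"][:2]-C;print(np.hypot(*e),np.degrees(np.arctan2(e[1],e[0])),s["joint_positions"])
for n in("side","top"):
    r=meas(eyes.grab_frame(n));print(r["phase"],r.get("circ_pol"))
E
```

```text
t: 8.22
eef_pos: [0.6321, 0.0, 0.1016]
tool_rot: [3.14, -0.002, 0.839]
contact_force: [4.8, 4.5, 3.6]
opening: 0.0124
grip_force: 58.4
0.11929927065272185 48.83950074507929 [-1.04667980e-01  6.45770678e-01  1.66336346e+00  8.41527020e-04
  8.30296978e-01  6.26158305e-01]
-11.27537294649347 (np.float64(0.0475142737628355), np.float64(-43.21674490776327))
-11.637430375436107 (np.float64(0.04713105749696869), np.float64(-39.57602783804599))
```

```bash
python3 -m jog '[[0.5,[0.03,0.47,0],0.04],[0.5,[-0.03,0.83,0],0.07],[0.5,[-0.04,0.94,0],0.08],[0.5,[-0.04,0.94,0],0.08],[0.5,[-0.04,0.94,0],0.08],[0.5,[-0.04,0.94,0],0.08],[0.5,[-0.04,0.94,0],0.08],[0.5,[-0.04,0.94,0],0.08],[0.5,[-0.03,0.83,0],0.07],[0.5,[-0.01,0.47,0],0.04]]'
python3 - <<'E'
from m import *
from cell import ctrl
s=ctrl.read_state();e=s["eef_pos"][:2]-C;print(np.hypot(*e),np.degrees(np.arctan2(e[1],e[0])),s["contact_force"])
for n in("side","top"):
    r=meas(eyes.grab_frame(n));print(r["phase"],r.get("circ_pol"))
E
```

```text
t: 9.57
eef_pos: [0.6713, -0.0719, 0.1017]
tool_rot: [3.141, -0.004, 0.137]
contact_force: [9.6, 2.0, 0.2]
opening: 0.0119
grip_force: 58.4
0.11902751132553811 8.652268967658534 [9.58833061 2.01838338 0.17456711]
9.280709631509081 (np.float64(0.04396730117881885), np.float64(-84.56243284497843))
7.537977996175284 None
```

```bash
python3 -m jog '[[0.5,[0.09,0.47,0],0.04],[0.5,[-0.03,0.83,0],0.07],[0.5,[-0.03,0.94,0],0.08],[0.5,[-0.03,0.94,0],0.08],[0.5,[-0.04,0.94,0],0.08],[0.5,[-0.04,0.94,0],0.08],[0.5,[-0.04,0.94,0],0.08],[0.5,[-0.04,0.94,0],0.08],[0.5,[-0.03,0.83,0],0.07],[0.5,[-0.01,0.47,0],0.04]]'
python3 - <<'E'
from m import *
from cell import ctrl
s=ctrl.read_state();e=s["eef_pos"][:2]-C;print(np.hypot(*e),np.degrees(np.arctan2(e[1],e[0])),s["contact_force"])
for n in("side","top"):
    r=meas(eyes.grab_frame(n));print(r["phase"],r.get("circ_pol"))
E
```

```text
t: 10.92
eef_pos: [0.6547, -0.1517, 0.1017]
tool_rot: [-3.141, -0.004, -0.564]
contact_force: [7.7, -4.2, 2.3]
opening: 0.0122
grip_force: 58.6
0.11851717738938458 -31.490229997665974 [ 7.65743363 -4.21335324  2.30825791]
28.40730130257103 (np.float64(0.04907218507642066), np.float64(-122.23249293691865))
28.740369333327788 None
```

```bash
python3 -m jog '[[0.5,[0.07,0.47,0],0.04],[0.5,[-0.03,0.83,0],0.07],[0.5,[-0.04,0.94,0],0.08],[0.5,[-0.04,0.94,0],0.08],[0.5,[-0.04,0.94,0],0.08],[0.5,[-0.04,0.94,0],0.08],[0.5,[-0.04,0.94,0],0.08],[0.5,[-0.03,0.83,0],0.07],[0.5,[-0.01,0.6,0],0.05],[0.5,[0,0,0],0]]'
python3 - <<'E'
from m import *
from cell import ctrl
s=ctrl.read_state();e=s["eef_pos"][:2]-C;print(np.hypot(*e),np.degrees(np.arctan2(e[1],e[0])),s["contact_force"],s["joint_positions"][5])
for n in("side","top"):
    f=eyes.grab_frame(n)
    r=meas(f);print(r["phase"],r.get("circ_pol"))
    cv2.imwrite(f"pics/{n}2.png",cv2.resize(f["frame"][120:240,190:310] if n=="side" else f["frame"][105:235,215:335],None,fx=4.5,fy=4.5,interpolation=cv2.INTER_CUBIC)[:,:,::-1])
    print(proj(f,[[*C,.128],[*(C+.05*np.array([np.cos(-2.758),np.sin(-2.758)])),.128]]))
a=cv2.imread("pics/side2.png");b=cv2.imread("pics/top2.png");h=min(len(a),len(b));cv2.imwrite("pics/both2.png",cv2.resize(np.hstack([a[:h],b[:h]]),(800,396)))
E
```

```text
t: 12.28
eef_pos: [0.5982, -0.1991, 0.1017]
tool_rot: [-3.141, -0.002, -1.193]
contact_force: [3.0, -6.5, 2.9]
opening: 0.0121
grip_force: 58.8
0.11802882689253408 -67.81318833696045 [ 3.02376426 -6.48152444  2.85721004] 2.339031106327947
-8.113151520068115 (np.float64(0.04726378965509721), np.float64(-162.67348290381668))
[[234.34075455 176.18012703]
 [246.84661846 174.44688931]]
-7.411954892782554 (np.float64(0.04566486124316385), np.float64(-165.87625884163964))
[[275.90259794 167.62348974]
 [282.29105008 183.33367311]]
```

View pics/both2.png

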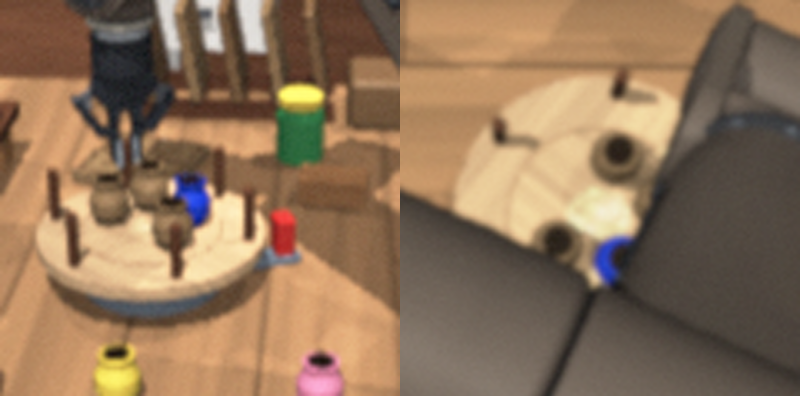

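In the side view the blue pot's mouth is at crop (190,178), which is full-frame (247,173.5). The predicted aligned position is (246.8,174.4). The pegs show a turn of about 143.6° against the 143.5° needed, all four pots are standing, and the peg is still held at about 59 N. I'm handing in.

```bash
python3 -c "
from cell import ctrl
print(ctrl.close_job())"
```

```text
the job is handed in; nothing more can be done
None
```

I turned the wheel about 143.6° clockwise, which put the blue pot in line with the red pointer to within a few mm by the cameras, and handed the job in at about 12 s with the gripper still holding a peg at about 59 N and all four pots standing; no verdict came back.

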